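# Regrasp the long drill in the V-rest and lay it in the sharpening cradle

## Task

Turn the drill carousel until the longest drill stands at the pointer of the base, then draw it out by its shank end and lay it, point down the slope, in both Vs of the sloping V-rest and let go. Take it again by its side, near the middle, and lay it level in both Vs of the sharpening cradle with its point towards the end plate, and let go. Do not drop it, leave the short drills standing in their cups and disturb nothing else on the bench.

Things in the scene. Friction and masses are not known exactly. Their poses are not given: they have to be found in the camera images.
- long_drill_mid (a point): Centre of the long drill: steel rod-like wood drill, 14 mm diameter, 180 mm long, about 150 g, 6 mm cone point, dark spiral flutes on the lower 60 %. z runs along it from point to flat plain shank end. Starts standing point down in a carousel cup, about 145 mm showing, top 216 mm above the bench: 50 mm taller than the other drills.
- long_drill_tip (a point): The point of the long drill, on its axis (90 mm from the centre).
- long_drill_top (a point): The flat shank end of the long drill, on its axis (90 mm from the centre).
- carousel (a joint): Carousel angle about its vertical axis, rad, 0 at start, growing anticlockwise from above, -2.5 to 2.5; turns stiffly (0.05 N m), stays where left. Wooden disc, 198 mm diameter, top 31 mm above the bench; four aluminium cups 90 degrees apart, centres 75 mm from the axis, one empty: 25 mm outside, 16 mm bore, rim 71 mm and inner floor 36 mm above the bench.
- carousel_grip (a point): Centre of the carousel's turning grip, on its axis, 198 mm above the bench: a wooden bar 50 mm long (along this point's x), 16 mm wide (y), 36 mm high, on a 24 mm steel column. Turns with the carousel.
- pick_place (a point): Fixed point where the standing long drill's centre must come: 75 mm from the carousel axis on the pointer's side, 127 mm above the bench. The pointer is a small dark upright tab (22 mm wide, 32 mm high) on a tongue of the base, on the robot's side, 128 mm from the axis.
- v_rest: Fixed sloping V-rest: grey stand, base 190 x 110 x 12 mm, with a plate sloped 45 degrees carrying two steel 90-degree Vs and a foot stop at the low end. Origin on the bench; +x points down the slope (away from the robot). A rod in the Vs has its axis at y = 0 through v_seat, rising at 45 degrees towards -x. The plate's face is 40 mm below that axis, square to the slope.
- v_seat (a point): Where the long drill's centre is when it lies in the Vs with its point on the stop (it may rest some mm higher); 135 mm above the bench. Axes as v_rest. Along the rod from here, up positive: upper V +24 to +42 mm, lower V -72 to -54, stop -90; so 48 mm of shank is free above and fingers have a 78 mm gap between the Vs. V walls rise 7 mm above the axis, 21 mm to each side.
- cradle: Fixed sharpening cradle: wooden base 250 x 90 x 12 mm, two blocks with steel 90-degree Vs at x = -50 and +50 mm (each 18 mm long), upright dark steel end plate (80 mm wide, top 95 mm above the bench), inner face at x = +110 mm. Origin on the bench midway between the Vs; +x points to the end plate.
- cradle_seat (a point): Point midway between the cradle's Vs on the axis of a 14 mm rod lying in them (along x), 58 mm above the bench. Axes as cradle. V walls rise 7 mm above the axis, 21 mm to each side; between the Vs 82 mm is clear down to the base, 46 mm below the axis.
- drill_b_mid (a point): Centre of one of the two short drills (14 mm diameter, 130 mm long, point down in a cup, top 166 mm above the bench); stays in its cup.
- drill_c_mid (a point): Centre of one of the two short drills (14 mm diameter, 130 mm long, point down in a cup, top 166 mm above the bench); stays in its cup.
- glue_at (a point): Bystander, loose: white glue bottle, 54 mm diameter, 130 mm high, standing; point at its middle.
- offcut_at (a point): Bystander, loose: wooden offcut 100 x 45 x 32 mm; point at its middle.
- hammer_grip (a point): Bystander, loose: hammer lying down; point at its handle.
- screwdriver_grip (a point): Bystander, loose: red screwdriver lying down; point at its handle.
- tape_at (a point): Bystander, loose: yellow tape measure 65 x 36 x 62 mm; point at its middle.
- oil_can_at (a point): Bystander, loose: plain steel can, 72 mm diameter, 100 mm high; point at its middle.

How it is judged:
On the way, in this order (a step that is already met when the one before it is completed fails the run):
1. the long drill, still standing in its cup, has been turned to the pointer (within 18 mm) and the carousel is still (horizontal distance between long_drill_mid and pick_place below 0.018 m and angle between long_drill_mid's own z axis and vertical below 0.12 rad and height (world z) of long_drill_mid below 0.14 m and velocity of joint carousel between -0.05 and 0.05 rad/s), for 0.2 s.
2. the long drill is drawn clear of its cup, held by its shank end (fingers within 60 mm of that end) (height (world z) of long_drill_tip above 0.075 m and distance between the grasp point and long_drill_top below 0.06 m and contact force between the fingers and long_drill above 1 N), for 0.1 s.
3. the long drill lies in both Vs of the sloping V-rest, point down the slope, let go and still (angle between long_drill_mid's own z axis and vertical between 0.715 and 0.855 rad and distance between long_drill_mid and v_seat below 0.025 m and y of long_drill_tip in the frame of v_rest between -0.005 and 0.005 m and y of long_drill_top in the frame of v_rest between -0.005 and 0.005 m and x of long_drill_tip in the frame of v_rest above 0.03 m and linear speed of long_drill below 0.03 m/s and contact force between the fingers and long_drill below 0.3 N), for 0.2 s.
4. the long drill is lifted off the V-rest, held by its side near the middle (fingers within 45 mm of its centre) (distance between long_drill_mid and v_seat above 0.05 m and distance between the grasp point and long_drill_mid below 0.045 m and contact force between the fingers and long_drill above 1 N), for 0.1 s.
At the end, for the whole second after the job is handed in: The long drill lies released and at rest in both Vs of the cradle: axis along the cradle within 0.06 rad, 58 mm above the bench within 5 mm, within 5 mm sideways, its centre within 30 mm of midway between the Vs, its point on the end plate's side (angle between the z axis of long_drill and the x axis of cradle, either way round below 0.06 rad and z of long_drill_mid in the frame of cradle between 0.053 and 0.063 m and y of long_drill_mid in the frame of cradle between -0.005 and 0.005 m and x of long_drill_mid in the frame of cradle between -0.03 and 0.03 m and x of long_drill_tip in the frame of cradle above 0.04 m and linear speed of long_drill below 0.02 m/s); the robot touches nothing.
It fails at once if the long drill is dropped (moves faster than 0.5 m/s with no finger on it) (linear speed of long_drill above 0.5 m/s and contact force between the fingers and long_drill below 0.05 N).
It fails at once if one of the short drills is lifted or tipped out of its cup (height (world z) of any of drill_b_mid, drill_c_mid above 0.125 m or angle between any of drill_b_mid, drill_c_mid's own z axis and vertical above 0.25 rad).
It fails at once if something else on the bench is shifted by more than 30 mm (distance of any of glue_at, offcut_at, hammer_grip, screwdriver_grip, tape_at, oil_can_at from where it was at the start of the episode above 0.03 m).
It also fails if it takes over 59 s, if anything falls off the work surface, if the arm or the gripper's body presses on something with over 40 N, if the wrist force passes 120 N, or if a joint passes its speed limit or range.

## Robot

A 6-joint arm with a two-finger parallel gripper is mounted at the origin on the work surface. World frame = base frame: x ahead of the robot, y to its left, z up, the work surface at z = 0. Lengths are in m, angles in rad, forces in N, time in s.
With the tool pointing down it reaches from about 0.35 to 0.975 m from the base axis. Payload 4.9 kg.
Tool frame: the origin (TCP) lies at the very end of the fingers, on their centre line; the grasp point (between the pads) lies 19 mm behind it; z points along the fingers, y is the line along which they close (so a half turn about z gives the same grasp; the last joint's range is limited). The gripper opens to 85 mm and grips with 20 to 120 N. Pads are 22 mm wide; open, the fingers measure 114 mm over their backs; the gripper's body (76 mm by 85 mm) begins 54 mm behind the grasp point. The pads swing forward as they close: fully open they stand 13 mm farther back than shut.
Start: joints at [1.19, 0.053, 1.613, -0, 1.476, -0.119], TCP at [0.162, 0.604, 0.231] pointing down, gripper open.
Joint ranges: [-3.01, 3.01], [-1.01, 2.22], [0.06, 2.58], [-1.02, 4.17], [0.09, 2.62], [-3.14, 3.14]. Speed limits (rad/s): [2.57, 2.57, 3.14, 3.14, 3.14, 3.14].

## Interface

Orientations are given as a rotation vector (axis times angle).
In Python, from station import * gives the robot as it stands.
- The arm moves only by the shell command python3 -m crank 'ROWS' [OPENING] [FORCE]. ROWS is JSON, a list of rows, each an object with "offset": the shift along the tool's x, y, z in m, a list of three; "twist": the turn, a rotation vector about the tool's x, y, z in degrees, a list of three. In form: [{"offset": [x, y, z], "twist": [rx, ry, rz]}, ...]. A call has 1 to 20 rows; each row is the pose to reach, as a shift and turn from the pose commanded when the call began, along the tool's axes at that moment; what a row does not reach only later rows make up. A row lasts 1/8 s, in which the tool goes at most 62.5 mm and 10.7 degrees, less where a joint would pass 70% of its speed; a pose out of reach is approached as far as the arm can. A call with a gripper value outside its range is refused whole. OPENING is the opening, from 0 (shut) to 1 (fully open), set as the call begins (- or left out, the last holds). The fingers move at their own pace and stop on an object; FORCE is the grip in N (left out, the last holds). Time passes only in rows, so rows that repeat a pose let the fingers close. It gives the time, the measured TCP pose, the force, the opening and the grip force at its end, in the units of the state.
- get_obs(): the state, without advancing time (a new reading comes with each control period).
- get_image(name): name is "scene" or "top" or "wrist"; returns the picture (384x512x3 uint8, red, green, blue); there is no depth.
- get_calibration(name): a dict with "intrinsics" (3x3 intrinsics, pixels), "world_from_camera" (4x4, takes a point from camera to world coordinates); the wrist camera has in their place "tool_from_camera" (4x4, takes a point from camera to tool coordinates, whose origin is the TCP and whose axes are the flange's). Camera axes: x right, y up, looking along -z (the intrinsics and any distortion apply to the point x, -y, -z); pixel columns grow to the right and rows downward; lengths in m; the calibration is good to about 2 mm. A picture is of the moment at which its call begins: read the wrist's pose just before it. get_calibration takes no time and is no camera call.
- finish_job(): hands the job in; it is judged then, once.
Trained networks look in the newest picture that a camera, given by its name, has taken for a name from the list of things; names that differ only in an ending like _2 or _b are one class to them, and where a whole thing is asked for, a point or a joint stands for the part that bears it (a point fixed in the world has none). Each returns a list of dicts, best first, with "confidence" (0 to 1); they miss things now and then, are a little off and sometimes report something else, mostly with a low value. They report only what shows in the picture. A call takes as long as a camera call.
- cut_out(query, camera): "region" (384x512 bool, what is visible of it) and "rect" ([centre column, centre row, width, height] in pixels, round what is visible of it).
The state is a dict: "t": time; "q": joint angles; "dq": joint speeds; "effort": joint torques, N m; "tool_pos": TCP position; "tool_rot": TCP orientation; "contact_force": force on the tool from outside, world axes, zero at the start; "wrist_torque": the same for the moment, N m; "opening": finger opening in m; "grip_force": force on a finger pad.
Only numpy, scipy, OpenCV 4.12 (cv2) and the standard library are available. Lean on these libraries where they do the work, as an engineer would, in place of code of your own. Each camera call takes 0.05 s, during which the arm holds its last target. There are 200 camera calls.

## Working session

There is one attempt and no reset: what is moved stays moved. The work goes in short steps, Python scripts to look and compute and a shell command to move; the robot and the scene stay as the last step left them, time stands still between calls to the robot, and variables do not carry over. Pictures are saved under pics/ and viewed, at most 10 in all, crops included, and the job is handed in when it is done.

```bash
ls; mkdir -p pics; python3 - <<'E'
from station import *
import cv2,numpy as np
o=get_obs();print(o['t'],o['tool_pos'],o['tool_rot'],o['opening'])
a=get_image("scene");b=get_image("top")
cv2.imwrite('pics/a.png',a[:,:,::-1]);cv2.imwrite('pics/b.png',b[:,:,::-1])
for n in("scene","top"):
  c=get_calibration(n);print(n,np.round(c['intrinsics'],1).tolist(),np.round(c['world_from_camera'],3).tolist(),[k for k in c])
print(np.round(get_calibration("wrist")["tool_from_camera"],3).tolist())
E
```

```text
pics
0.0 [0.16149293 0.60314341 0.23007694] [-4.09884308e-01 -3.11422275e+00  3.06160624e-03] 0.0854993190931871
scene [[459.5, 0.0, 255.2], [0.0, 459.5, 189.1], [0.0, 0.0, 1.0]] [[0.071, -0.656, 0.751, 1.376], [0.997, 0.032, -0.066, -0.064], [0.02, 0.754, 0.656, 0.898], [0.0, 0.0, 0.0, 1.0]] ['intrinsics', 'world_from_camera']
top [[499.5, 0.0, 253.1], [0.0, 499.5, 193.1], [0.0, 0.0, 1.0]] [[0.002, 0.992, -0.128, 0.357], [-1.0, 0.003, 0.009, 0.039], [0.009, 0.127, 0.992, 1.679], [0.0, 0.0, 0.0, 1.0]] ['intrinsics', 'world_from_camera']
[[0.0, 0.946, 0.325, 0.084], [1.0, -0.001, 0.001, -0.001], [0.001, 0.325, -0.946, -0.142], [0.0, 0.0, 0.0, 1.0]]
```

View pics/a.png

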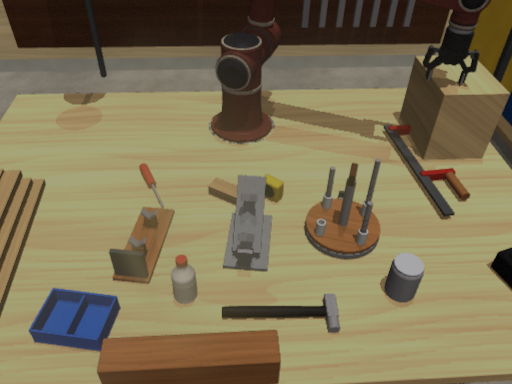

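View pics/b.png

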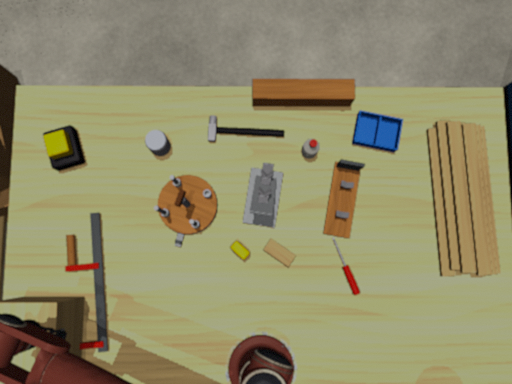

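The scene view shows the carousel (342,225), with the long drill at its back right (top ≈(377,162)). The V-rest is at (249,225), the cradle at (146,240). In the top view the carousel is at (187,204), the pointer at (180,240), the V-rest at (263,195) and the cradle at (342,200).

```bash
cat > h.py <<'E'
from station import *
import cv2,numpy as np
from scipy.spatial.transform import Rotation as R
def cam(n,o=None):
    c=get_calibration(n);K=np.array(c['intrinsics'])
    if n=='wrist':
        o=o or get_obs();T=np.eye(4);T[:3,:3]=R.from_rotvec(o['tool_rot']).as_matrix();T[:3,3]=o['tool_pos']
        return K,T@np.array(c['tool_from_camera'])
    return K,np.array(c['world_from_camera'])
def proj(C,P):
    K,T=C;p=(np.asarray(P)-T[:3,3])@T[:3,:3];p=p*[1,-1,-1];q=p@K.T;return q[...,:2]/q[...,2:]
def onz(C,uv,z):
    K,T=C;uv=np.atleast_2d(uv).astype(float);r=np.c_[uv,np.ones(len(uv))]@np.linalg.inv(K).T*[1,-1,-1]@T[:3,:3].T
    return T[:3,3]+r*((z-T[2,3])/r[:,2])[:,None]
def best(q,n):
    d=cut_out(q,n);return d[0] if d else None
E
python3 - <<'E'
from h import *
ims={}
for n in("top","scene"):
  im=get_image(n);v=im[:,:,::-1].copy();C=cam(n)
  for q in("long_drill_mid","drill_b_mid","carousel","carousel_grip","v_rest","cradle"):
    for d in cut_out(q,n)[:2]:
      m=d['region'].astype(np.uint8);cn,_=cv2.findContours(m,0,2);cv2.drawContours(v,cn,-1,(255,0,255) if 'drill' in q else (0,255,0),1)
      rr=cv2.minAreaRect(np.vstack(cn)) if cn else None
      print(n,q,round(d['confidence'],2),np.round(d['rect'],1).tolist(),np.round(np.hstack([rr[0],rr[1],rr[2]]),1) if rr else '')
  box=(130,150,370,255) if n=='top' else (90,150,400,290)
  x0,y0,x1,y1=box
  s=3 if n=='top' else 2.5
  ims[n]=cv2.resize(im[y0:y1,x0:x1,::-1],None,fx=s,fy=s,interpolation=cv2.INTER_CUBIC)
  cv2.imwrite(f'pics/{n}_c.png',ims[n]); cv2.imwrite(f'pics/{n}_full.png',im[:,:,::-1])
E
```

```text
top drill_b_mid 0.69 [179.5, 241.2, 11.4, 12.6] [178.9 239.9   7.   13.3  14. ]
top drill_b_mid 0.61 [160.4, 211.1, 12.0, 8.9] [160.1 210.3  11.2   3.1  26.6]
top carousel 0.73 [184.2, 206.8, 59.1, 60.8] [187.5 204.4  57.2  58.3  79.7]
top carousel 0.31 [262.8, 199.5, 43.6, 64.4] [263.3 194.4  33.7  64.2   9.1]
top v_rest 0.65 [262.9, 198.8, 39.0, 64.0] [263.6 194.2  33.7  63.3   9.5]
top cradle 0.81 [342.8, 199.0, 38.0, 81.0] [342.5 198.5  28.   75.9  10.5]
scene long_drill_mid 0.55 [372.4, 183.2, 16.2, 46.8] [372.2 182.4   6.7  46.8  12.8]
scene long_drill_mid 0.23 [141.9, 244.4, 64.5, 71.8] [138.  243.1  48.4  85.4  19. ]
scene drill_b_mid 0.67 [329.7, 183.9, 11.4, 28.9] [330.6 181.9   5.4  30.6   9.5]
scene drill_b_mid 0.42 [185.6, 278.9, 28.9, 52.4] [183.8 279.3  49.3  24.3  84.8]
scene carousel 0.62 [343.0, 210.1, 76.6, 91.1] [338.4 215.1  85.5  69.9  69.6]
scene carousel_grip 0.63 [344.6, 210.5, 75.6, 90.0] [338.8 215.1  87.   71.2  69.4]
scene v_rest 0.95 [245.2, 223.2, 48.0, 100.9] [250.1 222.7  44.   93.8   6.3]
scene cradle 0.68 [142.6, 244.9, 68.9, 75.1] [138.2 242.9  48.4  86.5  20.3]
```

View pics/top_c.png

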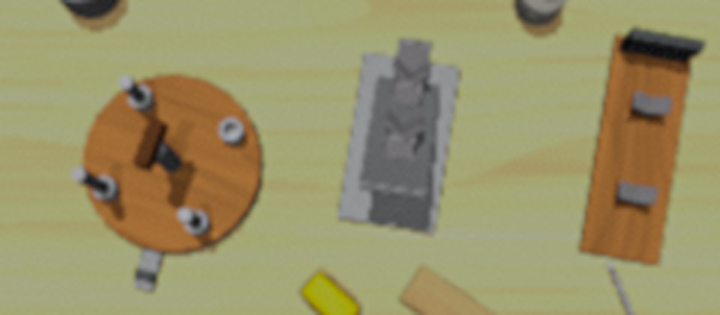

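View pics/scene_c.png

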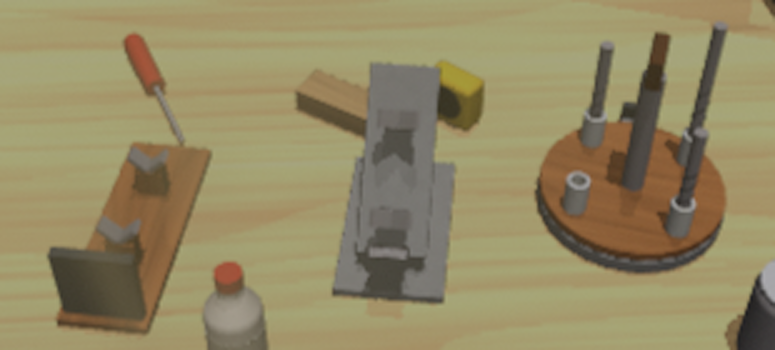

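The crops show the long drill in the left cup (top view, crop (103,188), drill top (78,174)) and the pointer at crop (146,275). The V-rest and cradle corners are clear enough to fit.

```bash
cat > fit.py <<'E'
from h import *
from scipy.optimize import least_squares
T,S=cam('top'),cam('scene')
t=lambda a:np.array(a)/3.+[130,150]-.33
s=lambda a:np.array(a)/2.5+[90,150]-.3
def solve(f,x0,name):
    r=least_squares(f,x0,loss='soft_l1');print(name,np.round(r.x,4).tolist(),'px',np.round(r.fun.reshape(-1,2),1).tolist());return r.x
# carousel
A=[0,np.pi/2,np.pi,-np.pi/2]
def car(p):
    o=[]
    P=lambda k,z:[p[0]+.075*np.cos(p[2]+A[k]),p[1]+.075*np.sin(p[2]+A[k]),z]
    # k=0 long,1 nearer pointer,2 empty,3 far
    for C,g,k,z,uv in[(T,t,2,.071,(231,130)),(T,t,0,.216,(78,174)),(T,t,1,.166,(184,214)),(T,t,3,.166,(127,82)),
       (S,s,2,.071,(578,180)),(S,s,1,.166,(606,46)),(S,s,0,.216,(719,28)),(S,s,3,.166,(701,133))]:
        o.append(proj(C,P(k,z))-g(uv))
    o.append(proj(T,[p[0],p[1],.031])-t((173,163)))
    return np.ravel(o)
c=solve(car,[.6,.18,1.9],'carousel')
pt=onz(T,t((146,285)),.02)[0];print('pointer',pt,'angle',np.degrees(np.arctan2(pt[1]-c[1],pt[0]-c[0])),np.hypot(*(pt[:2]-c[:2])),'long',np.degrees(c[2]))
print('grip ends',onz(T,t([(140,163),(163,125),(150,143)]),.205))
def box(L,W,z,pts):
    def f(p):
        c_,s_=np.cos(p[2]),np.sin(p[2]);o=[]
        for C,g,sx,sy,uv,*zz in pts:
            a,b=sx*L/2,sy*W/2;o.append(proj(C,[p[0]+c_*a-s_*b,p[1]+s_*a+c_*b,zz[0] if zz else z])-g(uv))
        return np.ravel(o)
    return f
v=solve(box(.19,.11,.012,[(T,t,1,1,(365,54)),(T,t,1,-1,(460,67)),(T,t,-1,-1,(436,233)),(T,t,-1,1,(340,219)),(S,s,1,-1,(335,293),.006),(S,s,1,1,(443,299),.006)]),[.6,0,-.15],'vrest')
k=solve(box(.25,.09,.012,[(T,t,-1,-1,(659,264)),(T,t,-1,1,(581,250)),(T,t,1,1,(617,37)),(S,s,-1,-1,(133,143)),(S,s,-1,1,(210,150)),(S,s,1,1,(148,330),.006),(S,s,1,-1,(58,323),.006)]),[.6,-.2,-.15],'cradle')
E
python3 fit.py
```

```text
carousel [0.5331, 0.2444, 2.0007] px [[-0.4, -0.2], [-0.3, -0.2], [0.0, 0.3], [-0.6, -0.2], [-0.5, 0.2], [-0.2, -0.2], [0.0, -0.7], [-0.8, 0.1], [-0.7, -0.4]]
pointer [0.39798468 0.27040855 0.02      ] angle 169.0887954533017 0.1375727035723493 long 114.6332608256044
grip ends [[0.51330409 0.2530007  0.205     ]
 [0.55122903 0.23104743 0.205     ]
 [0.53322644 0.24354524 0.205     ]]
vrest [0.557, -0.0085, -0.134] px [[-1.0, -0.1], [-0.4, -0.0], [0.3, 0.3], [-0.4, 0.5], [-1.3, 0.1], [-0.1, 0.5]]
cradle [0.551, -0.2736, -0.1761] px [[-0.3, 0.7], [-1.0, 0.6], [-1.2, -0.9], [-0.9, -0.6], [-0.0, -0.6], [-0.0, 1.0], [-0.8, 0.2]]
```

```bash
cat > plan.py <<'E'
from h import *
VR=(.557,-.0085,-.134); CR=(.551,-.2736,-.1761); CA=(.533,.2444)
def frame(p,v):
    c,s=np.cos(p[2]),np.sin(p[2]);v=np.asarray(v,float);return np.array([p[0]+c*v[0]-s*v[1],p[1]+s*v[0]+c*v[1],v[2]])
def go(pos,az,tilt,label='',o=None,gp=True):
    """grasp pt(gp) or TCP to pos; tool z tilted from down by tilt deg towards azimuth az(deg); closing axis horizontal perp. to az"""
    o=o or get_obs();R0=R.from_rotvec(o['tool_rot']);a=np.radians(az);t=np.radians(tilt)
    z=np.array([np.cos(a)*np.sin(t),np.sin(a)*np.sin(t),-np.cos(t)]);y=np.array([-np.sin(a),np.cos(a),0])
    best=None
    for s in(1,-1):
        M=R.from_matrix(np.c_[np.cross(s*y,z),s*y,z]);w=(R0.inv()*M).as_rotvec(degrees=True)
        if best is None or np.linalg.norm(w)<np.linalg.norm(best[0]):best=(w,M)
    p=np.asarray(pos,float)+(.019*z if gp else 0)
    d=R0.inv().apply(p-o['tool_pos'])
    print(label,'offset',np.round(d,3).tolist(),'twist',np.round(best[0],1).tolist(),'rows>=',max(np.linalg.norm(d)/.0625,np.linalg.norm(best[0])/10.7).round(1))
    return p,best[1]
def obs():
    o=get_obs();M=R.from_rotvec(o['tool_rot']).as_matrix()
    print('t',round(o['t'],2),'tcp',np.round(o['tool_pos'],4),'z',np.round(M[:,2],3),'y',np.round(M[:,1],3),'q',np.round(o['q'],2),'open',round(o['opening'],4),'F',np.round(o['contact_force'],1),'g',round(o['grip_force'],1));return o
E
python3 - <<'E'
from plan import *
T,S=cam('top'),cam('scene')
r=2**-.5
for x0 in(-.03,-.02,-.01,0,.01):
  for n,al,h in(('upV',.033,0),('loV',-.063,0),('stop',-.09,0)):
    P=frame(VR,[x0-al*r,0,.135+al*r])
    print(x0,n,'top',np.round((proj(T,P)-[130,150])*3+1).tolist(),'scene',np.round((proj(S,P)-[90,150])*2.5+.7).tolist())
o=obs()
go([.533,.244,.27],60-90,0,'above grip',o)
E
```

```text
-0.03 upV top [396.0, 177.0] scene [400.0, 82.0]
-0.03 loV top [403.0, 121.0] scene [394.0, 179.0]
-0.03 stop top [405.0, 106.0] scene [392.0, 206.0]
-0.02 upV top [398.0, 168.0] scene [399.0, 89.0]
-0.02 loV top [404.0, 112.0] scene [393.0, 186.0]
-0.02 stop top [406.0, 97.0] scene [392.0, 213.0]
-0.01 upV top [399.0, 158.0] scene [398.0, 95.0]
-0.01 loV top [406.0, 103.0] scene [393.0, 193.0]
-0.01 stop top [407.0, 88.0] scene [391.0, 221.0]
0 upV top [400.0, 149.0] scene [398.0, 102.0]
0 loV top [407.0, 94.0] scene [392.0, 200.0]
0 stop top [408.0, 79.0] scene [390.0, 228.0]
0.01 upV top [401.0, 139.0] scene [397.0, 109.0]
0.01 loV top [408.0, 84.0] scene [391.0, 208.0]
0.01 stop top [410.0, 70.0] scene [389.0, 236.0]
t 0.8 tcp [0.1618 0.6037 0.2313] z [ 0.  0. -1.] y [0.259 0.966 0.   ] q [ 1.19  0.05  1.61 -0.    1.48 -0.12] open 0.0854 F [ 0.4 -0.3  0.5] g 0.0
above grip offset [-0.452, -0.251, -0.02] twist [0.0, 0.0, 15.0] rows>= 8.3
```

```bash
python3 - <<'E'
import cv2
a=cv2.imread('pics/top_full.png')[160:235,235:300];b=cv2.imread('pics/scene_full.png')[170:275,215:285]
a=cv2.resize(a,None,fx=6,fy=6,interpolation=2);b=cv2.resize(b,None,fx=5,fy=5,interpolation=2)
import numpy as np
H=max(a.shape[0],b.shape[0]);c=np.zeros((H,a.shape[1]+b.shape[1],3),'uint8');c[:a.shape[0],:a.shape[1]]=a;c[:b.shape[0],a.shape[1]:]=b
print(a.shape,b.shape);cv2.imwrite('pics/v.png',c)
E
```

```text
(450, 390, 3) (525, 350, 3)
```

View pics/v.png

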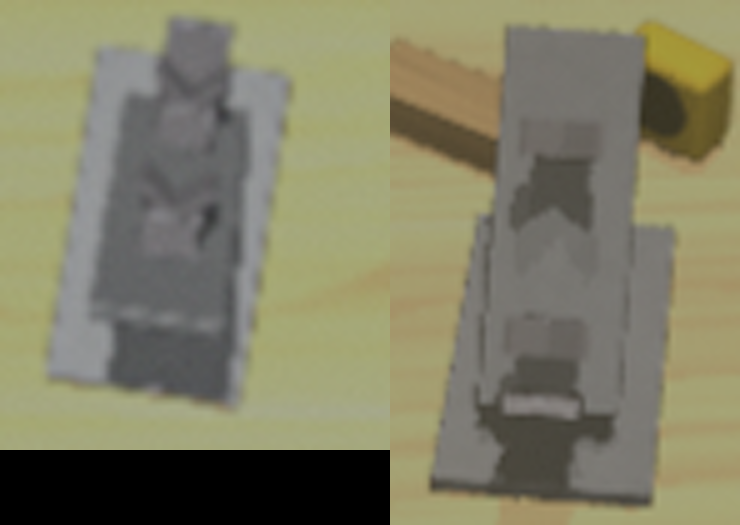

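The crop puts the upper V at about (175,210) and the lower V at (195,100). That implies a v_seat x of about +0.01 to +0.03, which I'll refine with the wrist camera. First I go above the turning grip.

```bash
python3 -m crank '[{"offset":[0,0,-0.06],"twist":[0,0,0]},{"offset":[-0.452,-0.251,-0.07],"twist":[0,0,15]},{"offset":[-0.452,-0.251,-0.07],"twist":[0,0,15]},{"offset":[-0.452,-0.251,-0.07],"twist":[0,0,15]},{"offset":[-0.452,-0.251,-0.07],"twist":[0,0,15]},{"offset":[-0.452,-0.251,-0.07],"twist":[0,0,15]},{"offset":[-0.452,-0.251,-0.07],"twist":[0,0,15]},{"offset":[-0.452,-0.251,-0.07],"twist":[0,0,15]},{"offset":[-0.452,-0.251,-0.07],"twist":[0,0,15]},{"offset":[-0.452,-0.251,-0.07],"twist":[0,0,15]},{"offset":[-0.452,-0.251,-0.07],"twist":[0,0,15]}]' 0.55 60
python3 - <<'E'
from plan import *
o=obs();im=get_image('wrist')[:,:,::-1].copy()
C=cam('wrist',o)
for P in([.533,.2444,.216],[.533+.025*np.cos(-.525),.2444+.025*np.sin(-.525),.216],[.533-.025*np.cos(-.525),.2444-.025*np.sin(-.525),.216]):
    u=proj(C,P);print(u);cv2.circle(im,tuple(np.int32(u)),3,(0,255,0),1)
cv2.imwrite('pics/w1.png',im)
go([.533,.244,.201],-30,0,'down',o)
E
```

```text
t: 2.17
tool_pos: [0.5337, 0.2438, 0.3011]
tool_rot: [-0.815, -3.033, -0.0]
contact_force: [0.2, -0.2, -0.1]
opening: 0.0467
grip_force: 0.0
t 2.17 tcp [0.5337 0.2438 0.3011] z [-0.001  0.    -1.   ] y [ 0.501  0.865 -0.   ] q [ 0.3  -0.07  1.62  0.    1.59 -0.74] open 0.0467 F [ 0.2 -0.2 -0.1] g 0.0
[260.34329004 195.40119649]
[260.28822721 225.82892366]
[260.40217141 162.86333774]
down offset [0.001, -0.0, 0.119] twist [-0.0, -0.0, -0.1] rows>= 1.9
```

View pics/w1.png

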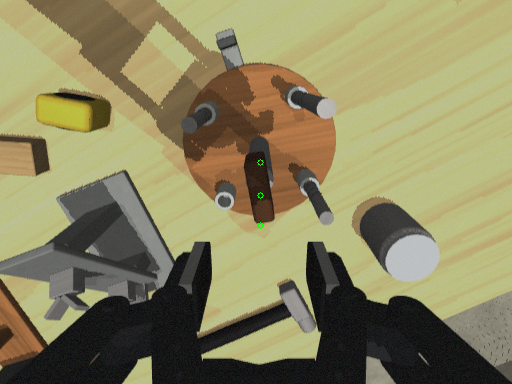

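The wrist view confirms the bar centre at about (260,190), leaning ~7° to the left. The long drill leans right at (320,205) and the pointer is at (230,45). I twist −6.5°, descend and grip.

```bash
python3 -m crank '[{"offset":[0,0,0.05],"twist":[0,0,-6.5]},{"offset":[0,0,0.1],"twist":[0,0,-6.5]},{"offset":[0,0,0.117],"twist":[0,0,-6.5]},{"offset":[0,0,0.117],"twist":[0,0,-6.5]}]' && python3 -m crank '[{"offset":[0,0,0],"twist":[0,0,0]},{"offset":[0,0,0],"twist":[0,0,0]},{"offset":[0,0,0],"twist":[0,0,0]},{"offset":[0,0,0],"twist":[0,0,0]}]' 0 60; python3 - <<'E'
from plan import *
o=obs()
get_image('top')
for d in cut_out('long_drill_mid','top')[:2]:
  print(d['confidence'],d['rect'])
E
```

```text
t: 2.72
tool_pos: [0.5322, 0.2451, 0.1837]
tool_rot: [-0.637, -3.075, 0.001]
contact_force: [-0.5, -0.2, 0.3]
opening: 0.0474
grip_force: 0.0
t: 3.22
tool_pos: [0.5341, 0.2444, 0.1875]
tool_rot: [0.64, 3.074, 0.002]
contact_force: [-3.9, -1.2, 5.7]
opening: 0.015
grip_force: 58.8
t 3.23 tcp [0.5341 0.2444 0.1875] z [ 0.002  0.001 -1.   ] y [0.399 0.917 0.001] q [ 0.3  -0.01  1.75 -0.    1.4  -0.86] open 0.015 F [-3.9 -1.2  5.7] g 58.8
0.41 [160.4, 208.7, 9.5, 7.3]
```

```bash
python3 -m crank '[{"offset":[0,0,0],"twist":[0,0,-7]},{"offset":[0,0,0],"twist":[0,0,-14]},{"offset":[0,0,0],"twist":[0,0,-21]},{"offset":[0,0,0],"twist":[0,0,-28]},{"offset":[0,0,0],"twist":[0,0,-35]},{"offset":[0,0,0],"twist":[0,0,-42]},{"offset":[0,0,0],"twist":[0,0,-49]},{"offset":[0,0,0],"twist":[0,0,-54.5]},{"offset":[0,0,0],"twist":[0,0,-54.5]},{"offset":[0,0,0],"twist":[0,0,-54.5]},{"offset":[0,0,0],"twist":[0,0,-54.5]},{"offset":[0,0,0],"twist":[0,0,-54.5]}]'; python3 - <<'E'
from plan import *
o=obs()
b=get_image('top')[150:255,130:235,::-1];a=get_image('scene')[140:260,290:400,::-1]
for n in('scene','top'):
 for d in cut_out('long_drill_mid',n)[:2]: print(n,d['confidence'],d['rect'])
b=cv2.resize(b,(420,420),interpolation=2);a=cv2.resize(a,(370,404),interpolation=2)
c=np.zeros((420,790,3),'uint8');c[:,:420]=b;c[:404,420:]=a;cv2.imwrite('pics/t1.png',c)
T,S=cam('top'),cam('scene')
for z in(.036+.18,):
  P=[.533+.075*np.cos(np.radians(169)),.2444+.075*np.sin(np.radians(169)),z]
  print((proj(T,P)-[130,150])*4,(proj(S,P)-[290,140])*3.364+[420,0])
E
```

```text
t: 4.82
tool_pos: [0.534, 0.2462, 0.1875]
tool_rot: [-0.84, 3.024, 0.006]
contact_force: [-3.4, 5.9, 4.5]
opening: 0.0148
grip_force: 58.8
t 4.83 tcp [0.534  0.2462 0.1875] z [ 0.003  0.004 -1.   ] y [-0.516  0.857  0.002] q [ 0.3  -0.01  1.75  0.    1.4  -1.81] open 0.0148 F [-3.4  5.9  4.5] g 58.8
scene 0.53 [184.5, 278.7, 28.2, 49.8]
[173.80364562 287.68995518] [627.99263062  35.31845511]
```

View pics/t1.png

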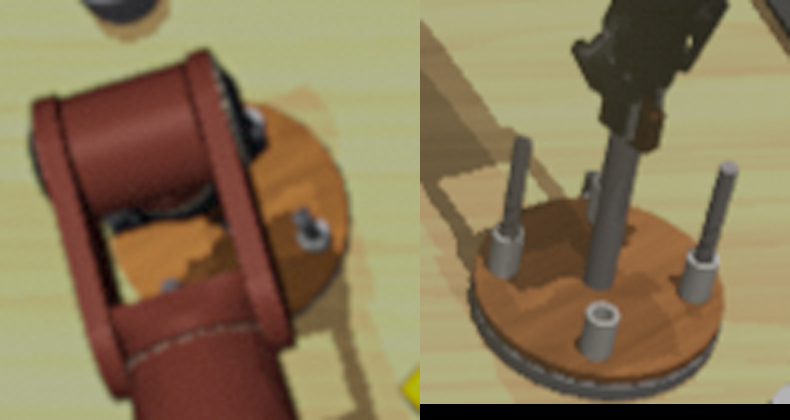

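The empty cup is now at the front (602,313), opposite the pointer, with the short drills on either side at (520,142) and (730,168). I release, rise and check.

```bash
python3 -m crank '[{"offset":[0,0,0],"twist":[0,0,0]},{"offset":[0,0,0],"twist":[0,0,0]},{"offset":[0,0,0],"twist":[0,0,0]},{"offset":[0,0,-0.05],"twist":[0,0,0]},{"offset":[0,0,-0.1],"twist":[0,0,0]},{"offset":[0,0,-0.13],"twist":[0,0,0]},{"offset":[0,0,-0.13],"twist":[0,0,0]}]' 0.5; python3 - <<'E'
from plan import *
from scipy.optimize import least_squares
S=cam('scene');s=lambda a:(np.array(a)-[420,0])/3.364+[290,140]-.35
D=[(-90,.166,(520,142)),(90,.166,(730,168)),(180,.071,(602,313))]
f=lambda p:np.ravel([proj(S,[p[0]+.075*np.cos(p[2]+np.radians(k)),p[1]+.075*np.sin(p[2]+np.radians(k)),z])-s(uv) for k,z,uv in D])
for th in (2.95,):
  r=least_squares(f,[.533,.244,th]);print(r.x,np.degrees(r.x[2]),r.fun.round(1))
o=obs();C=cam('wrist',o);im=get_image('wrist')[:,:,::-1].copy()
for a,z,r in((169,.216,.075),(169,.071,.075),(169,.032,.128)):
  u=proj(C,[.533+r*np.cos(np.radians(a)),.2444+r*np.sin(np.radians(a)),z]);print(u);cv2.circle(im,tuple(np.int32(u)),4,(0,255,0),1)
cv2.imwrite('pics/w2.png',im)
for d in cut_out('long_drill_mid','wrist')[:2]: print(d['confidence'],d['rect'])
E
```

```text
t: 5.9
tool_pos: [0.5348, 0.2445, 0.3181]
tool_rot: [-0.837, 3.021, 0.0]
contact_force: [0.6, -0.3, -0.1]
opening: 0.0424
grip_force: 0.0
[0.580895   0.23215258 5.97882864] 342.5616475856567 [ -1.4  10.7  -0.7  13.7   2.2 -26.6]
t 5.9 tcp [0.5348 0.2445 0.3181] z [ 0.006  0.002 -1.   ] y [-0.515  0.857 -0.002] q [ 0.3  -0.08  1.6  -0.    1.61 -1.81] open 0.0424 F [ 0.6 -0.3 -0.1] g 0.0
[328.31877143 116.30463225]
[303.29671314 101.59965851]
[329.46875259  66.26957192]
0.98 [323.6, 111.2, 46.6, 27.8]
```

View pics/w2.png

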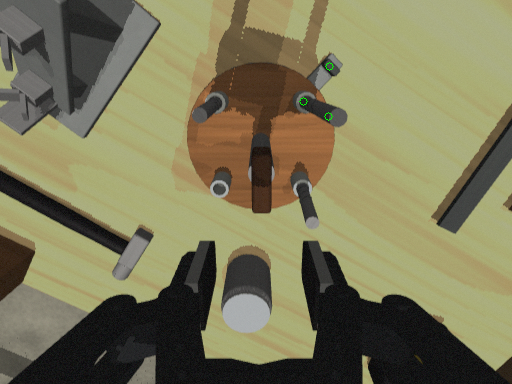

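The wrist view shows the long drill at the pointer. Its cup is at (304,101) and its top is at about (338,116), leaning a little in the bore. Next I grip it by the shank.

```bash
python3 - <<'E'
from plan import *
o=obs();C=cam('wrist',o)
p=onz(C,(338.5,116),.216)[0];c=onz(C,(304.5,101),.071)[0];print(p,c,'pick',.533+.075*np.cos(2.95),.2444+.075*np.sin(2.95))
q=p+(c-p)*.026/.145;q[:2]=q[:2];print(q)
go([q[0],q[1],.28],-7.7,-12,'above',o)
go([q[0],q[1],.19],-7.7,-12,'grip',o)
E
```

```text
t 6.0 tcp [0.5332 0.244  0.3133] z [-0.001 -0.    -1.   ] y [-0.515  0.857  0.   ] q [ 0.3  -0.07  1.6  -0.    1.61 -1.81] open 0.0427 F [ 0.3 -0.7 -1.2] g 0.0
[0.45312104 0.26314493 0.216     ] [0.45475439 0.25779987 0.071     ] pick 0.45937233477511596 0.258681698552077
[0.45341392 0.26218651 0.19      ]
above offset [0.062, 0.059, 0.052] twist [-4.1, 11.5, 38.5] rows>= 3.8
grip offset [0.062, 0.059, 0.142] twist [-4.1, 11.5, 38.5] rows>= 3.8
```

```bash
python3 - <<'E'
from plan import *
o=obs();C=cam('wrist',o);get_image('wrist')
m=cut_out('long_drill_mid','wrist')[0];r=m['region'];ys,xs=np.nonzero(r);print(m['confidence'],xs.min(),xs.max(),ys.min(),ys.max())
k=xs>xs.max()-8;e=(xs.max()-7.5,ys[k].mean());print(e)
p=onz(C,e,.216)[0];print(p)
E
python3 -m crank '[{"offset":[0.062,0.059,0.03],"twist":[-1,3,10]},{"offset":[0.062,0.059,0.052],"twist":[-2,6,20]},{"offset":[0.062,0.059,0.052],"twist":[-3,9,30]},{"offset":[0.062,0.059,0.052],"twist":[-4.1,11.5,38.5]},{"offset":[0.062,0.059,0.052],"twist":[-4.1,11.5,38.5]},{"offset":[0.062,0.059,0.052],"twist":[-4.1,11.5,38.5]},{"offset":[0.062,0.059,0.052],"twist":[-4.1,11.5,38.5]}]' 0.65
python3 - <<'E'
from plan import *
o=obs()
go([.453,.262,.19],-7.7,-12,'grip',o)
E
```

```text
t 6.0 tcp [0.5332 0.244  0.3133] z [-0.001 -0.    -1.   ] y [-0.515  0.857  0.   ] q [ 0.3  -0.07  1.6  -0.    1.61 -1.81] open 0.0427 F [ 0.3 -0.7 -1.2] g 0.0
0.69 299 347 100 131
(np.float64(339.5), np.float64(121.34710743801652))
[0.45586696 0.26599983 0.216     ]
t: 6.98
tool_pos: [0.4496, 0.263, 0.2621]
tool_rot: [-0.193, -2.927, -0.022]
contact_force: [0.0, 0.5, -0.6]
opening: 0.0552
grip_force: 0.0
t 6.97 tcp [0.4496 0.263  0.2621] z [-0.205  0.028 -0.978] y [0.132 0.991 0.001] q [ 0.33 -0.1   1.72  0.1   1.71 -1.1 ] open 0.0552 F [ 0.   0.5 -0.6] g 0.0
grip offset [-0.018, -0.001, 0.089] twist [0.0, 0.0, 0.1] rows>= 1.5
```

```bash
python3 -m crank '[{"offset":[-0.011,0.001,0.045],"twist":[0,0,0]},{"offset":[-0.02,0.001,0.089],"twist":[0,0,0]},{"offset":[-0.02,0.001,0.089],"twist":[0,0,0]},{"offset":[-0.02,0.001,0.089],"twist":[0,0,0]}]' && python3 -m crank '[{"offset":[0,0,0],"twist":[0,0,0]},{"offset":[0,0,0],"twist":[0,0,0]},{"offset":[0,0,0],"twist":[0,0,0]},{"offset":[0,0,0],"twist":[0,0,0]},{"offset":[0,0,0],"twist":[0,0,0]}]' 0 80; python3 -c "
from plan import *
obs()"
```

```text
t: 7.48
tool_pos: [0.4518, 0.2642, 0.1729]
tool_rot: [-0.195, -2.929, -0.024]
contact_force: [0.3, 0.2, 0.8]
opening: 0.0558
grip_force: 0.0
t: 8.1
tool_pos: [0.4519, 0.2641, 0.1727]
tool_rot: [-0.195, -2.929, -0.024]
contact_force: [-0.2, -0.8, 5.5]
opening: 0.0124
grip_force: 77.8
t 8.1 tcp [0.4519 0.2641 0.1727] z [-0.203  0.03  -0.979] y [0.133 0.991 0.002] q [ 0.34 -0.03  1.81  0.09  1.55 -1.11] open 0.0124 F [-0.2 -0.8  5.5] g 77.8
```

```bash
python3 -m crank '[{"offset":[0.004,0,-0.02],"twist":[0,0,0]},{"offset":[0.01,0,-0.049],"twist":[0,0,0]},{"offset":[0.02,0,-0.098],"twist":[0,0,0]},{"offset":[0.031,0,-0.147],"twist":[0,0,0]},{"offset":[0.041,0,-0.196],"twist":[0,0,0]},{"offset":[0.041,0,-0.196],"twist":[0,0,0]},{"offset":[0.041,0,-0.196],"twist":[0,0,0]},{"offset":[0.041,0,-0.196],"twist":[0,0,0]}]'; python3 - <<'E'
from plan import *
o=obs();C=cam('wrist',o);get_image('wrist')
S=cam('scene');im=get_image('scene')
from h import *
m=cut_out('long_drill_mid','scene')
for d in m[:2]:
  r=d['region'].astype('uint8');ys,xs=np.nonzero(r);print(d['confidence'],d['rect'],xs[ys==ys.max()].mean(),ys.max(),xs[ys==ys.min()].mean(),ys.min())
g=o['tool_pos']-.019*R.from_rotvec(o['tool_rot']).as_matrix()[:,2];print('grasp',g,proj(S,g))
for x,z in((0,-.154),(0,.026)):print(proj(S,g+[x,0,z]))
go(frame(VR,[0,0,.40]),-7.7,-12,'over rest',o)
cv2.imwrite('pics/s3.png',cv2.resize(im[60:240,270:420,::-1],None,fx=3.3,fy=3.3,interpolation=2))
E
```

```text
t: 9.1
tool_pos: [0.4509, 0.2633, 0.3691]
tool_rot: [-0.196, -2.923, -0.02]
contact_force: [0.5, 0.3, -1.4]
opening: 0.0121
grip_force: 78.2
t 9.1 tcp [0.4509 0.2633 0.3691] z [-0.209  0.027 -0.977] y [ 0.133  0.991 -0.001] q [ 0.33 -0.12  1.57  0.1   1.89 -1.08] open 0.0121 F [ 0.5  0.3 -1.4] g 78.2
0.86 [361.0, 109.7, 17.8, 67.6] 355.5 145 368.0 77
0.57 [339.0, 243.6, 73.7, 35.9] 344.0 259 305.5 228
grasp [0.45484845 0.26275205 0.38764751] [364.97197343  88.45156015]
[354.1146912  143.68029574]
[367.01487775  78.05973098]
over rest offset [-0.132, -0.255, -0.041] twist [-0.1, -0.2, 0.0] rows>= 4.6
```

View pics/s3.png

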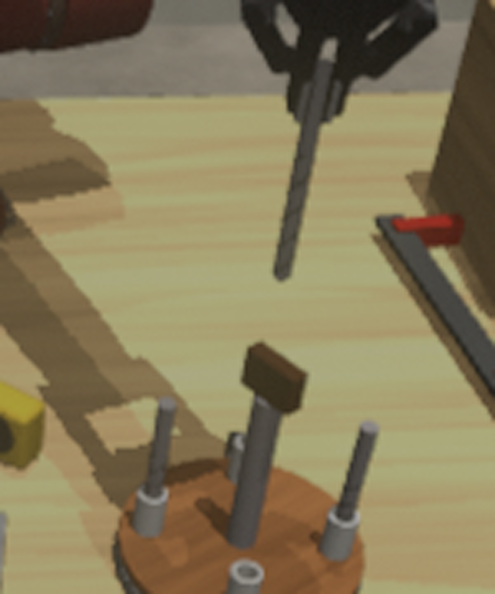

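The drill hangs straight in the fingers, tip at about (355,145) as predicted. I move to a viewing pose above the V-rest.

```bash
python3 -m crank '[{"offset":[-0.026,-0.055,-0.08],"twist":[0,0,0]},{"offset":[-0.226,-0.255,-0.08],"twist":[0,0,0]},{"offset":[-0.226,-0.255,-0.08],"twist":[0,0,0]},{"offset":[-0.226,-0.255,-0.08],"twist":[0,0,0]},{"offset":[-0.226,-0.255,-0.08],"twist":[0,0,0]},{"offset":[-0.226,-0.255,-0.08],"twist":[0,0,0]},{"offset":[-0.226,-0.255,-0.08],"twist":[0,0,0]},{"offset":[-0.226,-0.255,-0.08],"twist":[0,0,0]},{"offset":[-0.226,-0.255,-0.08],"twist":[0,0,0]}]'; python3 - <<'E'
from plan import *
o=obs();C=cam('wrist',o);im=get_image('wrist')[:,:,::-1].copy()
cv2.imwrite('pics/w4raw.png',im);np.save('C4.npy',np.array(C,dtype=object),allow_pickle=True)
r=2**-.5
for x0,col in((.012,(0,255,0)),(.03,(0,0,255))):
  for al in(.042,.024,-.054,-.072,-.09):
    for y in(-.021,.021):
      u=proj(C,frame(VR,[x0-al*r+.007*r,y,.135+al*r+.007*r]));cv2.circle(im,tuple(np.int32(u)),2,col,-1)
    print(x0,al,u)
for sx in(-1,1):
  for sy in(-1,1):cv2.circle(im,tuple(np.int32(proj(C,frame(VR,[sx*.095,sy*.055,.012])))),3,(255,0,0),1)
cv2.imwrite('pics/w4.png',cv2.resize(im,(768,576),interpolation=2))
E
```

```text
t: 10.38
tool_pos: [0.6528, -0.0196, 0.403]
tool_rot: [-0.193, -2.927, -0.022]
contact_force: [-0.2, 0.4, -1.9]
opening: 0.0123
grip_force: 78.5
t 10.38 tcp [ 0.6528 -0.0196  0.403 ] z [-0.205  0.029 -0.978] y [0.132 0.991 0.001] q [-0.14  0.21  1.17 -0.    1.97 -1.58] open 0.0123 F [-0.2  0.4 -1.9] g 78.5
0.012 0.042 [275.90880246 101.07644245]
0.012 0.024 [275.26038357 113.35029773]
0.012 -0.054 [272.91706558 157.70672586]
0.012 -0.072 [272.46336962 166.29469061]
0.012 -0.09 [272.0362648 174.3793143]
0.03 0.042 [275.77590349 116.7252954 ]
0.03 0.024 [275.13582675 128.37127737]
0.03 -0.054 [272.82045133 170.4987578 ]
0.03 -0.072 [272.37176583 178.66244041]
0.03 -0.09 [271.94925922 186.34980663]
```

View pics/w4.png

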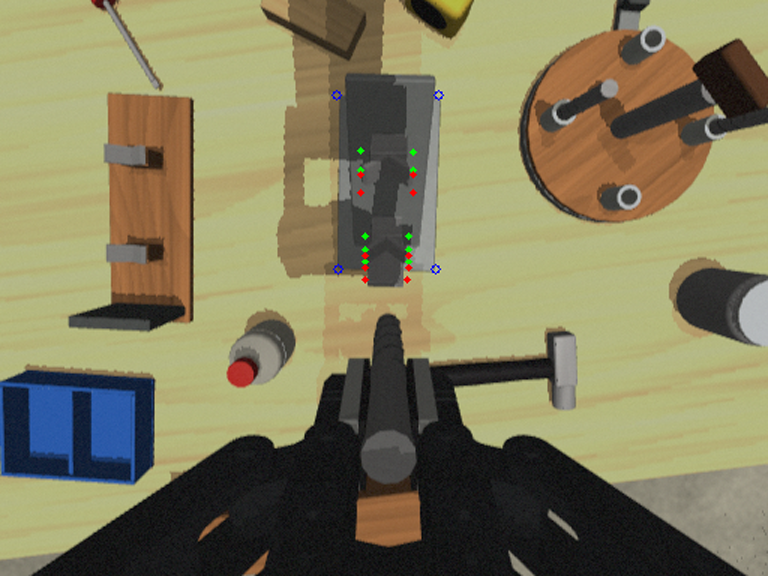

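The wrist view shows the drill straight in the fingers and the V-rest under the overlay. In the near-perpendicular scene crop, the V bands (upper centre at row 138, lower at row 338, stop at row 394) give v_seat x ≈ 0.024 in the v_rest frame.

```bash
cat >> plan.py <<'E'
def vpt(al,h):
    r=2**-.5;return frame(VR,[.024-al*r+h*r,0,.135+al*r+h*r])
E
python3 - <<'E'
from plan import *
o=obs()
print(vpt(0,0))
go(vpt(.072,.08),-7.7,33,'pre',o)
E
```

```text
t 10.43 tcp [ 0.6528 -0.0196  0.4032] z [-0.205  0.028 -0.978] y [0.131 0.991 0.001] q [-0.14  0.21  1.17 -0.    1.97 -1.58] open 0.0123 F [-0.6  0.9 -2.6] g 78.5
[ 0.58078485 -0.01170638  0.135     ]
pre offset [0.019, -0.002, 0.184] twist [0.1, -44.9, 0.1] rows>= 4.2
```

```bash
python3 -m crank '[{"offset":[0,0,0],"twist":[0,-9,0]},{"offset":[0,0,0.02],"twist":[0,-18,0]},{"offset":[0,0,0.05],"twist":[0,-27,0]},{"offset":[0.01,-0.002,0.1],"twist":[0,-36,0]},{"offset":[0.019,-0.002,0.15],"twist":[0,-44.9,0]},{"offset":[0.019,-0.002,0.184],"twist":[0,-44.9,0]},{"offset":[0.019,-0.002,0.184],"twist":[0,-44.9,0]},{"offset":[0.019,-0.002,0.184],"twist":[0,-44.9,0]},{"offset":[0.019,-0.002,0.184],"twist":[0,-44.9,0]},{"offset":[0.019,-0.002,0.184],"twist":[0,-44.9,0]},{"offset":[0.019,-0.002,0.184],"twist":[0,-44.9,0]}]'; python3 - <<'E'
from plan import *
o=obs()
g=o['tool_pos']-.019*R.from_rotvec(o['tool_rot']).as_matrix()[:,2]
S=cam('scene');get_image('scene')
for d in cut_out('long_drill_mid','scene')[:1]:
  ys,xs=np.nonzero(d['region']);print(d['confidence'],xs[ys==ys.max()].mean(),ys.max(),'mid',[(y,xs[ys==y].mean()) for y in range(ys.min(),ys.max(),6)])
r=2**-.5
for s in(.026,-.154,-.064): print(s,proj(S,g+frame((0,0,VR[2]),[-s*r,0,s*r])))
go(vpt(.072,.015),-7.7,33,'near',o);go(vpt(.072,.0),-7.7,33,'in',o)
E
```

```text
t: 11.8
tool_pos: [0.5974, -0.0152, 0.2274]
tool_rot: [0.172, 2.561, -0.049]
contact_force: [0.0, 0.3, -1.9]
opening: 0.0121
grip_force: 78.4
t 11.8 tcp [ 0.5974 -0.0152  0.2274] z [ 0.54  -0.072 -0.839] y [0.133 0.991 0.001] q [-0.16 -0.36  2.07  0.02  0.86 -1.6 ] open 0.0121 F [ 0.   0.3 -1.9] g 78.4
0.74 243.0 247 mid [(167, np.float64(248.5)), (173, np.float64(247.5)), (179, np.float64(247.0)), (185, np.float64(247.0)), (191, np.float64(246.5)), (197, np.float64(246.5)), (203, np.float64(245.5)), (209, np.float64(245.5)), (215, np.float64(245.5)), (221, np.float64(244.5)), (227, np.float64(244.5)), (233, np.float64(244.5)), (239, np.float64(243.5)), (245, np.float64(243.5))]
0.026 [247.51094891 166.1387939 ]
-0.154 [242.63936343 246.94813175]
-0.064 [245.08987443 206.29931794]
near offset [0.065, 0.001, 0.014] twist [0.1, -0.0, 0.0] rows>= 1.1
in offset [0.079, 0.001, 0.017] twist [0.1, -0.0, 0.0] rows>= 1.3
```

```bash
python3 -m crank '[{"offset":[0.035,0.001,0.007],"twist":[0,0,0]},{"offset":[0.065,0.001,0.014],"twist":[0,0,0]},{"offset":[0.07,0.001,0.015],"twist":[0,0,0]},{"offset":[0.07,0.001,0.015],"twist":[0,0,0]}]' && python3 -m crank '[{"offset":[0.002,0,0],"twist":[0,0,0]},{"offset":[0.004,0,0.001],"twist":[0,0,0]},{"offset":[0.004,0,0.001],"twist":[0,0,0]}]'; python3 -c "
from plan import *
o=obs();go(vpt(.072,.0),-7.7,33,'in',o)"
```

```text
t: 12.4
tool_pos: [0.5473, -0.0074, 0.1766]
tool_rot: [0.172, 2.56, -0.049]
contact_force: [0.1, 0.1, -1.0]
opening: 0.0124
grip_force: 78.4
t: 12.78
tool_pos: [0.5441, -0.007, 0.1729]
tool_rot: [0.172, 2.562, -0.049]
contact_force: [-0.4, -0.3, -1.9]
opening: 0.0121
grip_force: 78.4
t 12.78 tcp [ 0.5441 -0.007   0.1729] z [ 0.539 -0.071 -0.839] y [0.133 0.991 0.001] q [-0.16 -0.47  2.23  0.02  0.8  -1.6 ] open 0.0121 F [-0.4 -0.3 -1.9] g 78.4
in offset [0.005, 0.0, 0.0] twist [0.1, -0.1, 0.0] rows>= 0.1
```

```bash
for i in 1 2; do :; done; python3 -m crank '[{"offset":[0.0015,0,0],"twist":[0,0,0]},{"offset":[0.003,0,0.0005],"twist":[0,0,0]},{"offset":[0.003,0,0.0005],"twist":[0,0,0]}]' && python3 -m crank '[{"offset":[0.001,0,0],"twist":[0,0,0]},{"offset":[0.002,0,0.0005],"twist":[0,0,0]},{"offset":[0.002,0,0.0005],"twist":[0,0,0]}]'; python3 -c "
from plan import *
o=obs();go(vpt(.072,.0),-7.7,33,'in',o)"
```

```text
t: 13.15
tool_pos: [0.5417, -0.0066, 0.1707]
tool_rot: [0.172, 2.562, -0.049]
contact_force: [-0.7, -0.1, -1.4]
opening: 0.0122
grip_force: 78.4
t: 13.52
tool_pos: [0.5412, -0.0065, 0.1704]
tool_rot: [0.172, 2.559, -0.049]
contact_force: [2.8, 1.1, 1.0]
opening: 0.0121
grip_force: 78.5
t 13.53 tcp [ 0.5412 -0.0065  0.1704] z [ 0.541 -0.072 -0.838] y [0.133 0.991 0.001] q [-0.16 -0.48  2.25  0.02  0.8  -1.6 ] open 0.0121 F [2.8 1.1 1. ] g 78.5
in offset [0.001, 0.0, 0.0] twist [0.1, 0.1, 0.0] rows>= 0.0
```

```bash
python3 -m crank '[{"offset":[0.001,0,0],"twist":[0,0,0]},{"offset":[0.001,0,0],"twist":[0,0,0]},{"offset":[0.001,0,0],"twist":[0,0,0]}]' ; python3 - <<'E'
from plan import *
o=obs()
g=o['tool_pos']-.019*R.from_rotvec(o['tool_rot']).as_matrix()[:,2]
S=cam('scene');get_image('scene')
for d in cut_out('long_drill_mid','scene')[:1]:
  ys,xs=np.nonzero(d['region']);print(d['confidence'],'mid',[(y,xs[ys==y].mean()) for y in range(ys.min(),ys.max()+1,6)],ys.max())
for al in(.09,.033,-.063,-.09):print(al,proj(S,vpt(al,0)),proj(S,vpt(al+.008,0)))
E
```

```text
t: 13.9
tool_pos: [0.5408, -0.0063, 0.1703]
tool_rot: [0.172, 2.558, -0.049]
contact_force: [6.0, 0.8, 1.0]
opening: 0.0119
grip_force: 78.3
t 13.9 tcp [ 0.5408 -0.0063  0.1703] z [ 0.542 -0.071 -0.837] y [0.133 0.991 0.002] q [-0.16 -0.48  2.25  0.02  0.8  -1.6 ] open 0.0119 F [6.  0.8 1. ] g 78.3
0.87 mid [(171, np.float64(250.5)), (177, np.float64(250.0)), (183, np.float64(249.0)), (189, np.float64(249.0)), (195, np.float64(248.5)), (201, np.float64(248.5)), (207, np.float64(248.0)), (213, np.float64(247.5)), (219, np.float64(247.5)), (225, np.float64(247.0)), (231, np.float64(246.5)), (237, np.float64(246.5)), (243, np.float64(245.5))] 245
0.09 [249.45860418 173.48036486] [249.65594319 170.18730329]
0.033 [248.04688687 197.03816021] [248.24562539 193.7217446 ]
-0.063 [245.64652612 237.0937769 ] [245.84765558 233.73746281]
-0.09 [244.96622706 248.44615301] [245.16803675 245.0784877 ]
```

```bash
python3 -m crank '[{"offset":[0,0,0],"twist":[0,0,0]},{"offset":[0,0,0],"twist":[0,0,0]},{"offset":[0,0,0],"twist":[0,0,0]},{"offset":[0,0,0],"twist":[0,0,0]},{"offset":[0,0,0],"twist":[0,0,0]}]' 0.4; python3 - <<'E'
from plan import *
o=obs()
S=cam('scene');get_image('scene')
for d in cut_out('long_drill_mid','scene')[:1]:
  ys,xs=np.nonzero(d['region']);print(d['confidence'],'mid',[(y,xs[ys==y].mean()) for y in range(ys.min(),ys.max()+1,6)],ys.max())
E
```

```text
t: 14.62
tool_pos: [0.5394, -0.0063, 0.1684]
tool_rot: [0.172, 2.562, -0.049]
contact_force: [0.1, -0.3, -0.5]
opening: 0.0339
grip_force: 0.0
t 14.62 tcp [ 0.5394 -0.0063  0.1684] z [ 0.538 -0.071 -0.84 ] y [0.133 0.991 0.001] q [-0.16 -0.48  2.25  0.02  0.8  -1.6 ] open 0.0339 F [ 0.1 -0.3 -0.5] g 0.0
0.98 mid [(175, np.float64(250.5)), (181, np.float64(250.5)), (187, np.float64(250.5)), (193, np.float64(249.5)), (199, np.float64(249.5)), (205, np.float64(248.5)), (211, np.float64(248.5)), (217, np.float64(247.5)), (223, np.float64(247.5)), (229, np.float64(246.5)), (235, np.float64(246.5)), (241, np.float64(246.0)), (247, np.float64(246.0))] 248
```

```bash
python3 - <<'E'
from plan import *
o=obs()
go(vpt(-.015,.15)+[0,.001,0],-7.7,-25,'pre',o)
M=R.from_rotvec(o['tool_rot']);print('up .1',M.inv().apply([0,0,.1]))
E
```

```text
t 14.72 tcp [ 0.5394 -0.0063  0.1686] z [ 0.539 -0.071 -0.839] y [0.133 0.991 0.001] q [-0.16 -0.48  2.25  0.02  0.8  -1.6 ] open 0.0342 F [ 0.1 -0.1  0.5] g 0.0
pre offset [-0.15, 0.001, 0.044] twist [0.1, 57.9, 0.0] rows>= 5.4
up .1 [-5.43380326e-02  9.99565157e-05 -8.39486047e-02]
```

```bash
python3 -m crank '[{"offset":[0,0,-0.03],"twist":[0,0,0]},{"offset":[0,0,-0.07],"twist":[0,0,0]},{"offset":[-0.04,0,-0.12],"twist":[0,5,0]},{"offset":[-0.08,0,-0.09],"twist":[0,15,0]},{"offset":[-0.12,0,-0.04],"twist":[0,25,0]},{"offset":[-0.15,0.001,0.01],"twist":[0,35,0]},{"offset":[-0.15,0.001,0.03],"twist":[0,45,0]},{"offset":[-0.15,0.001,0.044],"twist":[0,57.9,0]},{"offset":[-0.15,0.001,0.044],"twist":[0,57.9,0]},{"offset":[-0.15,0.001,0.044],"twist":[0,57.9,0]},{"offset":[-0.15,0.001,0.044],"twist":[0,57.9,0]},{"offset":[-0.15,0.001,0.044],"twist":[0,57.9,0]}]' 0.5; python3 - <<'E'
from plan import *
o=obs()
go(vpt(-.015,.03)+[0,.001,0],-7.7,-25,'near',o);go(vpt(-.015,.0)+[0,.001,0],-7.7,-25,'grip',o)
C=cam('wrist',o);get_image('wrist')
for d in cut_out('long_drill_mid','wrist')[:2]:
  ys,xs=np.nonzero(d['region']);print(d['confidence'],d['rect'],[(y,xs[ys==y].mean()) for y in range(ys.min(),ys.max()+1,15)],ys.max())
for al in(.09,0.045,0,-.05,-.09):print(al,proj(C,vpt(al,0)))
E
```

```text
t: 16.23
tool_pos: [0.6879, -0.0252, 0.215]
tool_rot: [-0.18, -2.704, -0.041]
contact_force: [-0.2, -0.3, -0.3]
opening: 0.0425
grip_force: 0.0
t 16.23 tcp [ 0.6879 -0.0252  0.215 ] z [-0.416  0.057 -0.908] y [0.133 0.991 0.001] q [-0.14  0.49  1.16 -0.    1.92 -1.58] open 0.0425 F [-0.2 -0.3 -0.3] g 0.0
near offset [0.04, -0.0, 0.114] twist [0.0, 0.2, 0.1] rows>= 1.9
grip offset [0.051, -0.0, 0.142] twist [0.0, 0.2, 0.1] rows>= 2.4
0.66 [259.8, 99.5, 23.7, 192.9] [(0, np.float64(260.5)), (15, np.float64(260.5)), (30, np.float64(260.0)), (45, np.float64(259.5)), (60, np.float64(259.5)), (75, np.float64(259.0)), (90, np.float64(259.0)), (105, np.float64(258.5)), (120, np.float64(258.5)), (135, np.float64(258.0)), (150, np.float64(258.0)), (165, np.float64(257.5)), (180, np.float64(257.0)), (195, np.float64(257.5))] 196
0.09 [258.68467083 -35.84179911]
0.045 [258.64004156  43.25527951]
0 [258.60547043 104.52619738]
-0.05 [258.5751792 158.2117626]
-0.09 [258.55540316 193.26111836]
```

```bash
python3 -m crank '[{"offset":[0.02,0,0.06],"twist":[0,0,0]},{"offset":[0.04,0,0.112],"twist":[0,0,0]},{"offset":[0.047,0,0.13],"twist":[0,0,0]},{"offset":[0.051,0,0.142],"twist":[0,0,0]},{"offset":[0.051,0,0.142],"twist":[0,0,0]},{"offset":[0.051,0,0.142],"twist":[0,0,0]}]' && python3 -m crank '[{"offset":[0,0,0],"twist":[0,0,0]},{"offset":[0,0,0],"twist":[0,0,0]},{"offset":[0,0,0],"twist":[0,0,0]},{"offset":[0,0,0],"twist":[0,0,0]}]' 0 80; python3 -c "
from plan import *
o=obs();M=R.from_rotvec(o['tool_rot']);print('normal .1',M.inv().apply(frame((0,0,VR[2]),[.0707,0,.0707])),'up .1',M.inv().apply([0,0,.1]))"
```

```text
t: 17.08
tool_pos: [0.5843, -0.0113, 0.1075]
tool_rot: [-0.181, -2.703, -0.041]
contact_force: [-0.4, -0.2, -0.3]
opening: 0.0428
grip_force: 0.0
t: 17.58
tool_pos: [0.5839, -0.0114, 0.1069]
tool_rot: [-0.181, -2.703, -0.041]
contact_force: [3.2, -1.2, 3.5]
opening: 0.0117
grip_force: 78.1
t 17.57 tcp [ 0.5839 -0.0114  0.1069] z [-0.416  0.057 -0.908] y [0.133 0.991 0.001] q [-0.14  0.35  1.53 -0.    1.69 -1.58] open 0.0117 F [ 3.2 -1.2  3.5] g 78.1
normal .1 [-3.44704151e-02  4.36935216e-05 -9.38550402e-02] up .1 [ 4.19976105e-02  8.08666436e-05 -9.07534802e-02]
```

```bash
python3 -m crank '[{"offset":[-0.007,0,-0.019],"twist":[0,0,0]},{"offset":[-0.017,0,-0.047],"twist":[0,0,0]},{"offset":[-0.034,0,-0.094],"twist":[0,0,0]},{"offset":[-0.014,0,-0.139],"twist":[0,0,0]},{"offset":[0.006,0,-0.184],"twist":[0,0,0]},{"offset":[0.029,0,-0.23],"twist":[0,0,0]},{"offset":[0.029,0,-0.23],"twist":[0,0,0]},{"offset":[0.029,0,-0.23],"twist":[0,0,0]},{"offset":[0.029,0,-0.23],"twist":[0,0,0]}]'; python3 - <<'E'
from plan import *
o=obs()
M=R.from_rotvec(o['tool_rot']).as_matrix();g=o['tool_pos']-.019*M[:,2]
S=cam('scene');get_image('scene');get_image('top');T=cam('top')
r=2**-.5
for n,C in(('scene',S),('top',T)):
  for d in cut_out('long_drill_mid',n)[:1]:
    ys,xs=np.nonzero(d['region']);print(n,d['confidence'],[(y,xs[ys==y].mean()) for y in range(ys.min(),ys.max()+1,6)],ys.max())
  for s in(.105,.015,-.075):print(s,proj(C,g+frame((0,0,VR[2]),[-s*r,0,s*r])))
az=np.degrees(CR[2])
go(frame(CR,[.005,0,.2]),az,20,'above cradle',o)
E
```

```text
t: 18.7
tool_pos: [0.6522, -0.0206, 0.3233]
tool_rot: [-0.18, -2.695, -0.042]
contact_force: [-0.2, 0.9, -2.2]
opening: 0.0116
grip_force: 78.1
t 18.7 tcp [ 0.6522 -0.0206  0.3233] z [-0.423  0.058 -0.904] y [0.133 0.991 0.001] q [-0.14  0.37  1.14 -0.    2.07 -1.58] open 0.0116 F [-0.2  0.9 -2.2] g 78.1
scene 0.69 [(156, np.float64(245.5)), (162, np.float64(246.0)), (168, np.float64(245.5)), (174, np.float64(245.0)), (180, np.float64(245.0)), (186, np.float64(244.5)), (192, np.float64(244.0)), (198, np.float64(244.0))] 201
0.105 [248.52807178 111.12646188]
0.015 [245.81036763 155.94808933]
-0.075 [243.05544921 201.3834716 ]
top 0.72 [(202, np.float64(206.0)), (208, np.float64(207.5))] 210
0.105 [268.41239034 167.26756406]
0.015 [270.56843912 148.56537704]
-0.075 [272.50911063 131.73143433]
above cradle offset [-0.01, -0.265, 0.151] twist [-0.0, -45.3, 2.5] rows>= 4.9
```

```bash
python3 -m crank '[{"offset":[0,-0.05,0],"twist":[0,-9,0.5]},{"offset":[0,-0.11,0],"twist":[0,-18,1]},{"offset":[0,-0.17,0.02],"twist":[0,-27,1.5]},{"offset":[0,-0.23,0.06],"twist":[0,-36,2]},{"offset":[-0.01,-0.265,0.1],"twist":[0,-45.3,2.5]},{"offset":[-0.01,-0.265,0.151],"twist":[0,-45.3,2.5]},{"offset":[-0.01,-0.265,0.151],"twist":[0,-45.3,2.5]},{"offset":[-0.01,-0.265,0.151],"twist":[0,-45.3,2.5]},{"offset":[-0.01,-0.265,0.151],"twist":[0,-45.3,2.5]},{"offset":[-0.01,-0.265,0.151],"twist":[0,-45.3,2.5]}]'; python3 - <<'E'
from plan import *
o=obs()
M=R.from_rotvec(o['tool_rot']).as_matrix();g=o['tool_pos']-.019*M[:,2]
S=cam('scene');get_image('scene');get_image('top');T=cam('top')
for n,C in(('scene',S),('top',T)):
  for d in cut_out('long_drill_mid',n)[:1]:
    cn,_=cv2.findContours(d['region'].astype('uint8'),0,2);print(n,d['confidence'],cv2.boxPoints(cv2.minAreaRect(np.vstack(cn))).round(1).tolist())
  for s in(.077,-.103):print(s,proj(C,g+frame((0,0,CR[2]),[s,0,0])))
  for q in('cradle',):
    for d in cut_out(q,n)[:1]:
      cn,_=cv2.findContours(d['region'].astype('uint8'),0,2);print(q,d['confidence'],cv2.boxPoints(cv2.minAreaRect(np.vstack(cn))).round(1).tolist())
az=np.degrees(CR[2])
go(frame(CR,[.005,0,.075]),az,20,'near',o);go(frame(CR,[.005,0,.058]),az,20,'in',o)
E
```

```text
t: 20.15
tool_pos: [0.5656, -0.2764, 0.1884]
tool_rot: [0.242, 2.774, -0.048]
contact_force: [1.0, 0.0, -1.4]
opening: 0.0119
grip_force: 78.3
t 20.15 tcp [ 0.5656 -0.2764  0.1884] z [ 0.345 -0.063 -0.936] y [ 0.174  0.985 -0.003] q [-0.64 -0.12  1.88  0.18  1.06 -2.1 ] open 0.0119 F [ 1.   0.  -1.4] g 78.3
scene 0.51 [[119.19999694824219, 205.60000610351562], [143.60000610351562, 156.8000030517578], [149.60000610351562, 159.8000030517578], [125.19999694824219, 208.60000610351562]]
0.077 [121.44046777 208.66796491]
-0.103 [145.114633   158.73137386]
cradle 0.56 [[100.5, 274.0], [131.1999969482422, 194.60000610351562], [176.0, 211.89999389648438], [145.1999969482422, 291.29998779296875]]
top 0.49 [[353.29998779296875, 184.8000030517578], [356.1000061035156, 165.60000610351562], [360.5, 166.1999969482422], [357.79998779296875, 185.39999389648438]]
0.077 [357.86009285 164.17903112]
-0.103 [348.70596667 223.17016591]
cradle 0.8 [[320.8999938964844, 234.3000030517578], [335.20001220703125, 157.6999969482422], [364.5, 163.10000610351562], [350.29998779296875, 239.8000030517578]]
near offset [0.049, 0.001, 0.122] twist [-0.1, 0.5, 0.1] rows>= 2.1
in offset [0.055, 0.001, 0.138] twist [-0.1, 0.5, 0.1] rows>= 2.4
```

```bash
python3 - <<'E'
from plan import *
C=np.load('C4.npy',allow_pickle=True)
C=(np.array(C[0],float) if C.ndim==1 else C[0],np.array(C[1],float))
for x in(-.05,.05):
  for y in(-.021,0,.021): print(x,y,proj(C,frame(CR,[x,y,.065]))*1.5)
for sx,sy in((-1,-1),(-1,1),(1,1)): print(proj(C,frame(CR,[sx*.125,sy*.045,.012]))*1.5)
E
python3 -m crank '[{"offset":[0.02,0.001,0.05],"twist":[0,0,0]},{"offset":[0.04,0.001,0.1],"twist":[0,0,0]},{"offset":[0.048,0.001,0.119],"twist":[0,0.5,0]},{"offset":[0.048,0.001,0.119],"twist":[0,0.5,0]},{"offset":[0.048,0.001,0.119],"twist":[0,0.5,0]}]'
```

```text
-0.05 -0.021 [102.93285048 157.60332242]
-0.05 0 [124.11071197 158.56057001]
-0.05 0.021 [145.27886191 159.51737863]
0.05 -0.021 [105.59048287 258.05626923]
0.05 0 [126.24720336 258.96751648]
0.05 0.021 [146.89468406 259.87835612]
[107.32585993  92.35690518]
[190.54904646  96.17760982]
[191.66765293 322.67517175]
t: 21.08
tool_pos: [0.562, -0.2757, 0.0602]
tool_rot: [0.245, 2.782, -0.047]
contact_force: [0.7, -0.2, -1.1]
opening: 0.0118
grip_force: 78.3
```

```bash
python3 -m crank '[{"offset":[0.003,0,0.008],"twist":[0,0,0]},{"offset":[0.006,0,0.016],"twist":[0,0,0]},{"offset":[0.006,0,0.016],"twist":[0,0,0]},{"offset":[0.006,0,0.016],"twist":[0,0,0]}]' && python3 -m crank '[{"offset":[0.0005,0,0.0015],"twist":[0,0,0]},{"offset":[0.001,0,0.002],"twist":[0,0,0]},{"offset":[0.001,0,0.002],"twist":[0,0,0]}]'; python3 -c "
from plan import *
o=obs();go(frame(CR,[.005,0,.058]),np.degrees(CR[2]),20,'in',o)"
```

```text
t: 21.58
tool_pos: [0.5602, -0.2749, 0.0404]
tool_rot: [0.246, 2.785, -0.045]
contact_force: [0.7, -2.4, 0.0]
opening: 0.0114
grip_force: 78.3
t: 21.95
tool_pos: [0.5607, -0.2756, 0.0397]
tool_rot: [0.245, 2.783, -0.047]
contact_force: [-2.3, -2.0, 5.3]
opening: 0.0118
grip_force: 79.1
t 21.95 tcp [ 0.5607 -0.2756  0.0397] z [ 0.336 -0.062 -0.94 ] y [ 0.175  0.984 -0.003] q [-0.64  0.06  1.98  0.21  0.8  -2.17] open 0.0118 F [-2.3 -2.   5.3] g 79.1
in offset [-0.002, 0.0, 0.0] twist [-0.2, -0.0, 0.0] rows>= 0.0
```

Contact came at the expected height, so I release.

```bash
python3 -m crank '[{"offset":[0,0,0],"twist":[0,0,0]},{"offset":[0,0,0],"twist":[0,0,0]},{"offset":[0,0,0],"twist":[0,0,0]},{"offset":[0,0,0],"twist":[0,0,0]},{"offset":[0,0,0],"twist":[0,0,0]}]' 0.45 && python3 -m crank '[{"offset":[0,0,-0.03],"twist":[0,0,0]},{"offset":[0,0,-0.08],"twist":[0,0,0]},{"offset":[0,0,-0.14],"twist":[0,0,0]},{"offset":[-0.05,0,-0.2],"twist":[0,0,0]},{"offset":[-0.05,0,-0.24],"twist":[0,10,0]},{"offset":[-0.05,0,-0.24],"twist":[0,20,0]},{"offset":[-0.05,0,-0.24],"twist":[0,20,0]},{"offset":[-0.05,0,-0.24],"twist":[0,20,0]},{"offset":[-0.05,0,-0.24],"twist":[0,20,0]}]'; python3 - <<'E'
from plan import *
o=obs()
for n in('scene','top','wrist'):
  get_image(n);C=cam(n,o)
  for d in cut_out('long_drill_mid',n)[:1]:
    cn,_=cv2.findContours(d['region'].astype('uint8'),0,2);b=cv2.boxPoints(cv2.minAreaRect(np.vstack(cn)));
    b=b[np.argsort(b[:,1])];print(n,d['confidence'],b[:2].mean(0),b[2:].mean(0))
  print('pred',[proj(C,frame(CR,[x,0,.058])) for x in(-.1,.08)])
E
```

```text
t: 22.58
tool_pos: [0.5596, -0.2742, 0.0377]
tool_rot: [0.246, 2.786, -0.044]
contact_force: [0.2, -0.6, -0.2]
opening: 0.0386
grip_force: 0.0
t: 23.7
tool_pos: [0.5247, -0.2678, 0.2796]
tool_rot: [-0.277, -3.126, -0.0]
contact_force: [0.1, 0.2, -0.0]
opening: 0.0387
grip_force: 0.0
t 23.7 tcp [ 0.5247 -0.2678  0.2796] z [-0.003  0.001 -1.   ] y [0.176 0.984 0.   ] q [-0.6  -0.05  1.64 -0.    1.56 -1.99] open 0.0387 F [ 0.1  0.2 -0. ] g 0.0
scene 0.75 [155.39839 202.67665] [132.98692 248.99367]
pred [array([153.3222724 , 201.61542151]), array([132.84170462, 252.23156011])]
top 0.44 [348. 176.] [348. 185.]
pred [array([339.3364241, 227.8282272]), array([347.80664565, 174.01905541])]
wrist 0.92 [257.5  88. ] [257.5 239. ]
pred [array([258.595179  ,  89.55376127]), array([258.61320402, 239.71576389])]
```

```bash
python3 -c "
from station import *
print(finish_job())"
```

```text
the job is handed in; nothing more can be done
None
```

I turned the long drill to the pointer, laid it in the V-rest, re-gripped it by its side and left it level in the cradle with its point towards the end plate, as the wrist camera confirmed; the job was handed in at about 24 s and no verdict came back.

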